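# Find the loose bolt and hold its cover open

## Task

One of the three capped bolts on the book rest's clamp bar has worked loose. Tap down on each of the three closed orange caps in turn, from the robot's left to its right, to find the bolt that gives under the tap; only then lift that bolt's cap by its tab to well past 45 degrees open and finish while still holding it open, so that a colleague can get a key on the bolt. Leave the other two caps shut and do not disturb the things lying around.

Things in the scene. Friction and masses are not known exactly. Their poses are not given: they have to be found in the camera images.
- bar: grey steel clamp bar, 70 (x) x 300 (y) x 30 mm high, fixed, place and yaw vary; origin at the centre of its underside on the table, x to the book rest behind it (joined on, up to 57 mm high, 80 to 280 mm behind the bar's centre), y along the bolts, z up. At y = +95, 0, -95 mm stand three bolts that look alike, each under a round orange hinged cap; which is loose differs each time
- captop_left (a point): centre of the flat top of the closed left cap (bar y = +95 mm), 65 mm above the table; axes as the bar; stays put when the cap moves. Caps are 44 mm across, 18 mm deep. The lift tab sticks out of the cap towards bar -x (the robot's side): 12 mm wide (y), 10 mm thick (z), from 20 to 53 mm in front of the cap's centre, its middle 59 mm above the table
- captop_middle (a point): the same for the middle cap (bar y = 0). A good pinch on a tab is 42 mm in front (-x) of the cap's centre, fingers closing along the bar's y. Each cap is hinged at its far side (+x) on an axis along the bar's y, 26 mm behind the cap's centre and 47 mm above the table
- captop_right (a point): the same for the right cap (bar y = -95 mm)
- bolt_loose (a joint): how far the loose bolt is pushed down, in m: 0 at rest, 0.006 fully down. It does not say which of the three places is the loose one's. The loose bolt sinks with its cap on a spring, from about 2 N, fully down at about 5 N, and comes back up; a tight bolt does not move at all
- cap_loose (a joint): opening angle of the loose bolt's cap, in rad: 0 shut, the tab rises and swings back over the hinge as it grows, stop at 1.45; a light spring and its weight (about 1 N at the tab) close it when let go
- cap_firm1 (a joint): opening angle of the cap of one tight bolt, in rad, as above
- cap_firm2 (a joint): opening angle of the cap of the other tight bolt, in rad, as above
- weight1: bystander: turned brass book weight, 34 mm across, 38 mm high, 280 g, standing on the sheet at the left edge of the book rest; origin at the centre of its underside
- weight2: bystander: the same, at the right edge of the book rest
- wrench: bystander: steel wrench lying on the table off the bar's right end; origin at its underside
- hexkey: bystander: dark steel hex key, 110 mm long, 8 mm thick, lying off the bar's left end; origin under the middle of its long arm
- meter: bystander: yellow survey meter, 130 x 200 x 100 mm with a black carrying handle up to 150 mm, to the left; origin at the centre of its underside
- paste: bystander: closed jar, 64 mm across, 85 mm high, to the left; origin at the centre of its underside
- tray: bystander: grey plastic tray, 240 x 200 x 35 mm, to the right; origin at the centre of its underside
- brush: bystander: brush lying on the table near the robot on the right; origin at its underside

How it is judged:
By the outcome, as a careful person would: the job done as asked, in the order asked, and still so for the second after the job is handed in, while the arm keeps its last pose, push and grip.
It also fails if it takes over 45 s, if anything falls off the work surface, if the arm or the gripper's body presses on something with over 40 N, if the wrist force passes 120 N, or if a joint passes its speed limit or range.

## Robot

A 6-joint arm with a two-finger parallel gripper is mounted at the origin on the work surface. World frame = base frame: x ahead of the robot, y to its left, z up, the work surface at z = 0. Lengths are in m, angles in rad, forces in N, time in s.
With the tool pointing down it reaches from about 0.4 to 0.825 m from the base axis. Payload 7 kg.
Tool frame: the origin (TCP) lies between the finger pads; the fingertips stand 8 mm ahead of it and the grasp point (between the pads) lies 11 mm behind it (arm.finger_overhang is the distance from the TCP to the fingertips, in m); z points along the fingers, y is the line along which they close (so a half turn about z gives the same grasp; the last joint's range is limited). The gripper opens to 88 mm and grips with 3 to 60 N. Pads are 19 mm wide; open, the fingers measure 130 mm over their backs; the gripper's body (78 mm by 193 mm) begins 47 mm behind the grasp point.
Start: joints at [1.464, 0.359, 0.012, 0, -1.224, -0.288], TCP at [0.26, 0.623, 0.203] pointing down, gripper open.
Joint ranges: [-3.07, 3.07], [-1.43, 2.12], [-1.02, 1.25], [-3.03, 1.67], [-3.05, -0], [-3.03, 3.03]. Speed limits (rad/s): [2.39, 2.39, 3.01, 3.14, 3.14, 3.14].

## Interface

Orientations are given as [roll, pitch, yaw] about the fixed x, y, z axes, in that order (R = Rz(yaw) Ry(pitch) Rx(roll)).
In Python, from station import arm gives the robot as it stands.
- The arm moves only by the tool move_arm, never from a script. Its argument "rows" is text: rows parted by semicolons, each of 7 numbers parted by spaces: the turn, a rotation vector about the tool's x, y, z in degrees, then the shift along the tool's x, y, z in m, then the finger opening in m, from 0 to 0.0876. A call has 1 to 8 rows; each row shifts and turns the commanded pose from where the row before left it, along the tool's axes as they then stand; what a row does not reach is not made up. A row lasts 1/8 s, in which the tool goes at most 62.5 mm and 10.7 degrees, less where a joint would pass 70% of its speed; a pose out of reach is approached as far as the arm can. A call is refused whole if a number of a shift passes 0.0625 or a number of a turn 10.7, either way. A call with a gripper value outside its range is refused whole. The fingers move at their own pace and stop on an object; "squeeze" is the grip in N (left out, the last holds). Time passes only in rows, so rows that do not move let the fingers close. It gives the time, the measured TCP pose, the force, the opening and the grip force at its end, in the units of the state.
- arm.get_state(): the state, without advancing time (a new reading comes with each control period).
- arm.grab_frame(name): name is "scene" or "top"; returns (picture, depth): 384x512x3 uint8, blue, green, red; 384x512 float32, m along the optical axis (not along the pixel's ray), 0 where there is no reading.
- arm.camera_model(name): a dict with "mtx" (3x3 intrinsics, pixels), "k1" (the pictures are not rectified: a ray, as slopes to the right and down, at radius r is drawn at 1 + k1 r^2 times it, then the intrinsics apply), "camera_from_world" (4x4, takes a point from world to camera coordinates). Camera axes: x right, y down, z forward; pixel columns grow to the right and rows downward; lengths in m; the calibration is good to about 2 mm. A picture is of the moment at which its call begins. camera_model takes no time and is no camera call.
- arm.job_done(): hands the job in; it is judged then, once.
The state is a dict: "t": time; "q": joint angles; "qd": joint speeds; "joint_efforts": joint torques, N m; "eef_pos": TCP position; "ee_rot": TCP orientation; "force": force on the tool from outside, world axes, zero at the start; "moment": the same for the moment, N m; "width": finger opening in m; "gripper_force": force on a finger pad.
Only numpy, scipy, OpenCV 4.12 (cv2) and the standard library are available. Lean on these libraries where they do the work, as an engineer would, in place of code of your own. Each camera call takes 0.05 s, during which the arm holds its last target. There are 200 camera calls.

## Working session

There is one attempt and no reset: what is moved stays moved. The work goes in short steps, Python scripts to look and compute and a tool call to move; the robot and the scene stay as the last step left them, time stands still between calls to the robot, and variables do not carry over. Pictures are saved under pics/ and viewed, at most 10 in all, crops included, and the job is handed in when it is done.

Besides the shell and the picture viewer there is one more tool, called after ">>>" as name(argument=value, ...), one argument or row to a line, values as JSON. move_arm: Moves the arm, as the interface text tells. Its arguments: {"type":"object","properties":{"rows":{"type":"string"},"squeeze":{"type":"number"}},"required":["rows"]}

```bash
mkdir -p pics
cat > h.py <<'E'
import numpy as np, cv2
from station import arm
def ray_plane(name,px,z):
    m=arm.camera_model(name);K=np.array(m["mtx"]);T=np.array(m["camera_from_world"]);k=m["k1"]
    out=[]
    for u,v in px:
        d=np.array([(u-K[0,2])/K[0,0],(v-K[1,2])/K[1,1]]);s=d.copy()
        for _ in range(20): s=d/(1+k*(s@s))
        w=T[:3,:3].T@np.array([s[0],s[1],1]);c=-T[:3,:3].T@T[:3,3]
        out.append(c+w*(z-c[2])/w[2])
    return np.array(out)
E
python3 - <<'E'
from h import *
for n in("scene","top"):
    p,d=arm.grab_frame(n);cv2.imwrite(f"pics/{n}0.png",p)
    hsv=cv2.cvtColor(p,cv2.COLOR_BGR2HSV);m=cv2.inRange(hsv,(5,130,80),(18,255,255))
    k,l,s,c=cv2.connectedComponentsWithStats(m)
    for i in range(1,k):
        if s[i,4]>30: print(n,s[i],c[i].round(1),ray_plane(n,[c[i]],.065).round(4))
s=arm.get_state();print({k:np.round(v,3) for k,v in s.items()})
E
```

```text
scene [143   0  23  23 328] [152.4   8.9] [[-0.3047  0.5781  0.065 ]]
scene [258 184  25  15 188] [272.4 190.1] [[0.5625 0.0297 0.065 ]]
scene [245 210  27  16 218] [259.8 216.9] [[ 0.5711 -0.0658  0.065 ]]
scene [231 238  28  17 264] [247.  245.8] [[ 0.5813 -0.1592  0.065 ]]
top [ 468   99   44   88 2908] [493.8 139.4] [[ 0.6483 -0.7991  0.065 ]]
top [301 151  14  23 172] [307.6 160.5] [[ 0.5762 -0.1548  0.065 ]]
top [475 151   6  13  39] [477.5 156. ] [[ 0.5897 -0.7381  0.065 ]]
top [274 154  13  23 170] [280.  163.2] [[ 0.567  -0.0602  0.065 ]]
top [247 157  12  23 168] [252.6 166.1] [[0.5574 0.0334 0.065 ]]
{'t': np.float64(0.1), 'q': array([ 1.464,  0.359,  0.011, -0.   , -1.224, -0.288]), 'qd': array([ 0.   , -0.002,  0.004,  0.001,  0.   ,  0.001]), 'joint_efforts': array([-2.0000e-03, -5.8417e+01,  2.9375e+01,  7.0150e+00,  1.0000e-02,
       -0.0000e+00]), 'eef_pos': array([0.259, 0.623, 0.202]), 'ee_rot': array([ 3.14 , -0.   , -0.395]), 'force': array([0.026, 0.513, 0.056]), 'moment': array([0.002, 0.002, 0.031]), 'gripper_force': np.float64(0.0), 'width': np.float64(0.088)}
```

View pics/top0.png

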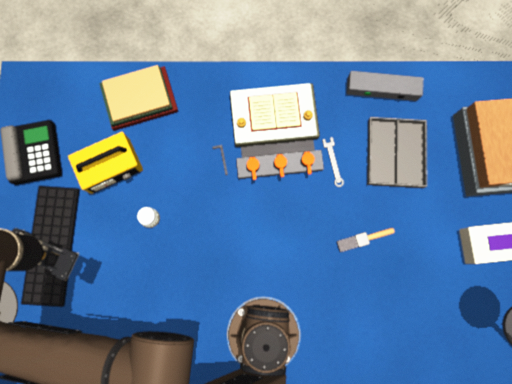

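View pics/scene0.png

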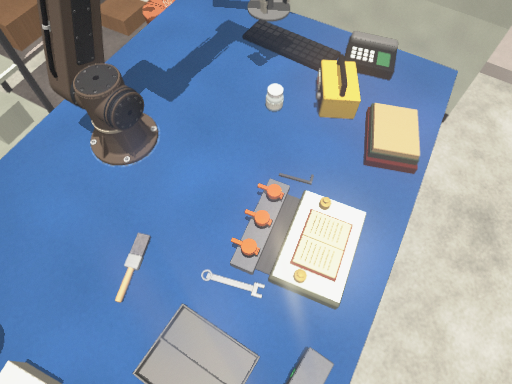

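The top view shows the three orange caps at about (252,163), (280,160) and (308,158), with their tabs towards the robot (down). The scene view shows the same caps at (274,190), (262,217) and (250,246). Next I'll measure the cap discs properly.

Run:
```python
from h import *
for n,roi in(("scene",(225,180,290,260)),("top",(240,145,320,180))):
    p=cv2.imread(f"pics/{n}0.png");x0,y0,x1,y1=roi
    c=cv2.resize(p[y0:y1,x0:x1],None,fx=8,fy=8,interpolation=cv2.INTER_CUBIC)
    h=cv2.cvtColor(c,cv2.COLOR_BGR2HSV);m=cv2.inRange(h,(3,120,70),(20,255,255))
    m=cv2.morphologyEx(m,cv2.MORPH_OPEN,cv2.getStructuringElement(cv2.MORPH_ELLIPSE,(49,49)))
    cs,_=cv2.findContours(m,cv2.RETR_EXTERNAL,cv2.CHAIN_APPROX_NONE)
    for q in cs:
        if cv2.contourArea(q)<1500: continue
        e=cv2.fitEllipse(q);u=((e[0][0]+.5)/8-.5+x0,(e[0][1]+.5)/8-.5+y0)
        print(n,np.round(u,1),np.round(e[1],0)/8,ray_plane(n,[u],.060).round(4))
    T=np.array(arm.camera_model(n)["camera_from_world"]);print(n,-T[:3,:3].T@T[:3,3])
    cv2.drawContours(c,cs,-1,(255,0,0),1);cv2.imwrite(f"pics/{n}_c.png",c)
```

```text
scene [248.9 246.6] [15.375 18.5  ] [[ 0.5863 -0.1572  0.06  ]]
scene [261.6 217.6] [14.75  16.125] [[ 0.5756 -0.063   0.06  ]]
scene [274.  190.7] [12.75  15.875] [[0.5668 0.0328 0.06  ]]
scene [ 0.74567799 -0.44220555  0.97493406]
top [252.5 164.3] [12.625 15.75 ] [[0.5645 0.0338 0.06  ]]
top [279.9 161.5] [12.75  15.875] [[ 0.574  -0.0604  0.06  ]]
top [307.4 158.8] [12.875 15.625] [[ 0.5831 -0.1546  0.06  ]]
top [0.21328761 0.0406553  1.71136624]
```

>>> move_arm(
  rows="0 0 -10 0.0625 0 0 0;0 0 -10 0.0625 0 0 0;0 0 -8.4 0.0 0.06 0 0",
)

```text
t: 0.48
eef_pos: [0.3785, 0.5251, 0.1981]
ee_rot: [3.136, 0.002, 0.104]
force: [-1.3, -0.5, -0.3]
width: 0.0634
gripper_force: 0.0
```

>>> move_arm(
  rows="0 0 0 0.0155 0.0565 0 0;0 0 0 0.0155 0.0565 0 0;0 0 0 0.0155 0.0565 0 0;0 0 0 0.0155 0.0565 0 0;0 0 0 0.0155 0.0565 0 0;0 0 0 0.0155 0.0565 0 0;0 0 0 0.0155 0.0565 0 0;0 0 0 0.0155 0.0565 0 0",
)

```text
t: 1.48
eef_pos: [0.5447, 0.0864, 0.203]
ee_rot: [-3.142, 0.0, 0.101]
force: [1.0, 0.2, -0.3]
width: 0.0004
gripper_force: 0.0
```

>>> move_arm(
  rows="0 0 0 0.0155 0.0565 0 0;0 0 0 0 0 0.05 0;0 0 0 0 0 0.04 0;0 0 0 0 0 0 0;0 0 0 0 0 0 0",
)

```text
t: 2.1
eef_pos: [0.5665, 0.0339, 0.1145]
ee_rot: [3.141, -0.001, 0.102]
force: [-0.1, 0.2, 0.3]
width: 0.0006
gripper_force: 0.0
```

>>> move_arm(
  rows="0 0 0 0.001 0 0.03 0;0 0 0 0 0 0.008 0;0 0 0 0 0 0 0;0 0 0 0 0 0.002 0;0 0 0 0 0 0 0",
)

```text
t: 2.72
eef_pos: [0.567, 0.0338, 0.0738]
ee_rot: [-3.141, -0.001, 0.101]
force: [-1.5, -0.5, 0.1]
width: 0.0008
gripper_force: 0.0
```

Run:
```python
from h import *
a=[cv2.resize(arm.grab_frame(n)[0][y-50:y+50,x-65:x+65],None,fx=6,fy=6,interpolation=cv2.INTER_CUBIC) for n,x,y in(("scene",262,217),)]
cv2.imwrite("pics/tap.png",a[0])
```

```text
(no output)
```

View pics/tap.png

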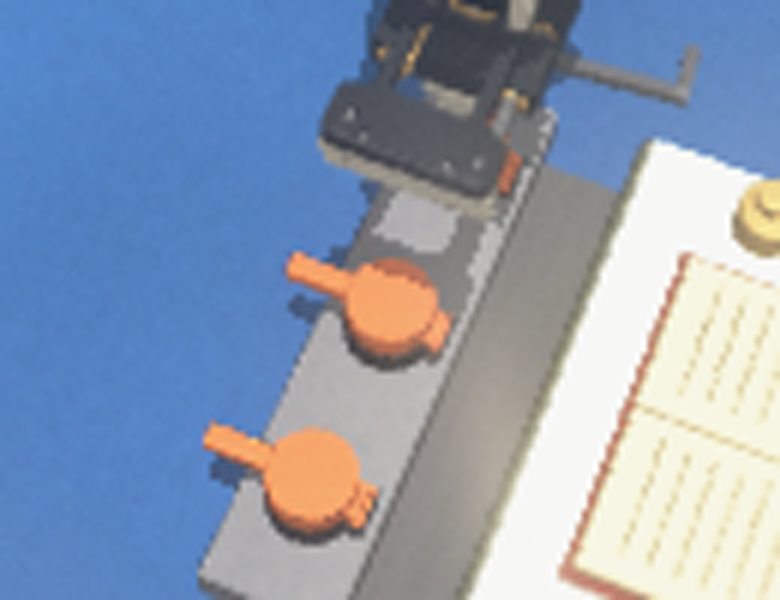

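The crop shows the gripper over the left cap. The top disc of the middle cap is at crop (390,308) and the right one at (310,473), with their tabs to the upper left.

>>> move_arm(
  rows="0 0 0 0 0 0.002 0;0 0 0 0 0 0 0",
)

```text
t: 3.02
eef_pos: [0.5664, 0.0336, 0.071]
ee_rot: [3.142, 0.0, 0.101]
force: [0.4, -0.1, -0.7]
width: 0.0006
gripper_force: 0.0
```

>>> move_arm(
  rows="0 0 0 0 0 0.002 0;0 0 0 0 0 0 0",
)

```text
t: 3.28
eef_pos: [0.5664, 0.0336, 0.0688]
ee_rot: [3.141, 0.0, 0.101]
force: [-0.5, -0.1, -0.4]
width: 0.0005
gripper_force: 0.0
```

Run:
```python
from h import *
print(ray_plane("scene",[(261.6,217.9),(248.3,245.4)],.065).round(4))
```

```text
[[ 0.5771 -0.066   0.065 ]
 [ 0.5839 -0.1565  0.065 ]]
```

>>> move_arm(
  rows="0 0 0 0 0 0.002 0;0 0 0 0 0 0 0",
)

```text
t: 3.52
eef_pos: [0.5664, 0.0336, 0.0669]
ee_rot: [3.142, 0.0, 0.101]
force: [0.2, 0.7, -0.2]
width: 0.0007
gripper_force: 0.0
```

>>> move_arm(
  rows="0 0 0 0 0 0.001 0;0 0 0 0 0 0 0",
)

```text
t: 3.78
eef_pos: [0.5665, 0.0336, 0.066]
ee_rot: [3.142, 0.0, 0.101]
force: [1.1, -0.8, -0.1]
width: 0.0001
gripper_force: 0.0
```

Run:
```python
from h import *
print(arm.finger_overhang)
s,_=arm.grab_frame("scene");t,_=arm.grab_frame("top")
a=cv2.resize(s[160:230,230:300],(560,560),interpolation=cv2.INTER_CUBIC);b=cv2.resize(t[140:180,240:320],(800,400))[:, :]
cv2.imwrite("pics/tap2.png",a)
print(arm.get_state()["force"],arm.get_state()["eef_pos"])
```

```text
0.008
[ 0.00481785  0.2467131  -0.38221951] [0.56657017 0.03365013 0.06607496]
```

View pics/tap2.png

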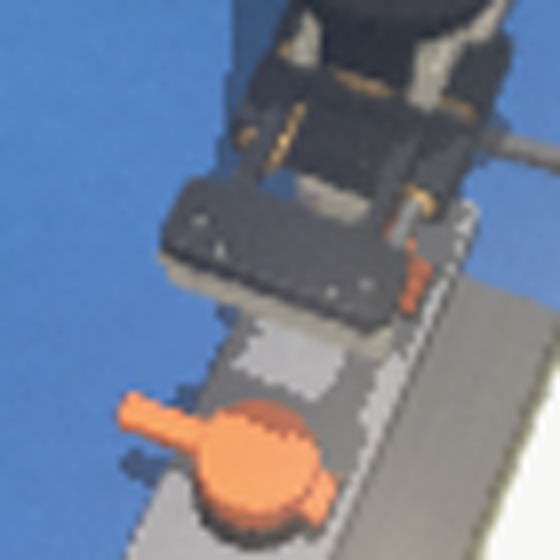

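>>> move_arm(
  rows="0 0 0 0 0 0.001 0;0 0 0 0 0 0 0",
)

```text
t: 4.12
eef_pos: [0.5665, 0.0336, 0.065]
ee_rot: [3.142, 0.0, 0.101]
force: [-0.4, -0.0, -1.0]
width: 0.0005
gripper_force: 0.0
```

>>> move_arm(
  rows="0 0 0 0 0 0.001 0;0 0 0 0 0 0 0",
)

```text
t: 4.38
eef_pos: [0.5665, 0.0336, 0.0639]
ee_rot: [3.142, 0.0, 0.101]
force: [-0.2, -0.6, -0.1]
width: 0.0007
gripper_force: 0.0
```

>>> move_arm(
  rows="0 0 0 0 0 0.001 0;0 0 0 0 0 0 0",
)

```text
t: 4.62
eef_pos: [0.5665, 0.0336, 0.0629]
ee_rot: [3.142, 0.0, 0.101]
force: [0.0, 0.1, 0.1]
width: 0.0004
gripper_force: 0.0
```

Run:
```python
from h import *
p,d=arm.grab_frame("scene")
m=arm.camera_model("scene");T=np.array(m["camera_from_world"]);R=T[:3,:3]
c=-R.T@T[:3,3]
def w(u,v):
    P=ray_plane("scene",[(u,v)],0.)[0]-c; return c+P*d[v,u]/(R[2]@P)
for n,u,v in[("midcap",262,218),("rcap",248,245),("bar",240,258),("bar2",266,206),("table",220,200),("pad",278,201),("pad2",262,195),("body",267,190),("orange",282,194),("body2",258,184)]: print(n,w(u,v).round(4),d[v,u])
# robot-gap between gripper rows along image line
for v in range(183,206,2): print(v,[tuple(w(u,v).round(3)) for u in (265,272,279)])
```

```text
midcap [ 0.578  -0.0653  0.0638] 0.9947933
rcap [ 0.5825 -0.1555  0.0638] 0.95367235
bar [ 0.5755 -0.1892  0.0305] 0.9690826
bar2 [ 0.5636 -0.0102  0.0294] 1.0523475
table [ 0.4222 -0.0491  0.0018] 1.0918278
pad [ 0.6134 -0.0529  0.1831] 0.888728
pad2 [ 0.5719 -0.0626  0.1938] 0.88484776
body [ 0.5767 -0.0445  0.1955] 0.890312
orange [0.5913 0.039  0.0511] 1.0489355
body2 [ 0.5482 -0.0403  0.196 ] 0.89838654
183 [(np.float64(0.517), np.float64(0.075), np.float64(0.001)), (np.float64(0.571), np.float64(-0.0), np.float64(0.159)), (np.float64(0.594), np.float64(-0.01), np.float64(0.194))]
185 [(np.float64(0.565), np.float64(-0.033), np.float64(0.193)), (np.float64(0.571), np.float64(-0.0), np.float64(0.149)), (np.float64(0.596), np.float64(-0.013), np.float64(0.19))]
187 [(np.float64(0.568), np.float64(-0.039), np.float64(0.196)), (np.float64(0.565), np.float64(0.018), np.float64(0.103)), (np.float64(0.594), np.float64(-0.007), np.float64(0.168))]
189 [(np.float64(0.571), np.float64(-0.044), np.float64(0.195)), (np.float64(0.587), np.float64(-0.036), np.float64(0.196)), (np.float64(0.59
[... 807 characters left out ...]
p.float64(-0.055), np.float64(0.163)), (np.float64(0.599), np.float64(-0.06), np.float64(0.193)), (np.float64(0.613), np.float64(-0.046), np.float64(0.181))]
201 [(np.float64(0.554), np.float64(0.002), np.float64(0.032)), (np.float64(0.599), np.float64(-0.058), np.float64(0.177)), (np.float64(0.591), np.float64(0.024), np.float64(0.03))]
203 [(np.float64(0.556), np.float64(-0.003), np.float64(0.03)), (np.float64(0.598), np.float64(-0.053), np.float64(0.157)), (np.float64(0.593), np.float64(0.019), np.float64(0.028))]
205 [(np.float64(0.56), np.float64(-0.01), np.float64(0.031)), (np.float64(0.578), np.float64(0.0), np.float64(0.032)), (np.float64(0.597), np.float64(0.012), np.float64(0.03))]
```

>>> move_arm(
  rows="0 0 0 0 0 0.001 0;0 0 0 0 0 0.001 0",
)

```text
t: 4.92
eef_pos: [0.5665, 0.0336, 0.061]
ee_rot: [3.142, 0.0, 0.101]
force: [0.3, 0.7, -0.6]
width: 0.0007
gripper_force: 0.0
```

Run:
```python
from h import *
def cloud(n):
    p,d=arm.grab_frame(n)
    m=arm.camera_model(n);T=np.array(m["camera_from_world"]);R=T[:3,:3];c=-R.T@T[:3,3]
    v,u=np.mgrid[0:384,0:512];u=u[d>0];v=v[d>0]
    K=np.array(m["mtx"]);q=np.c_[(u-K[0,2])/K[0,0],(v-K[1,2])/K[1,1]];s=q.copy()
    for _ in range(10): s=q/(1+m["k1"]*(s**2).sum(1))[:,None]
    P=np.c_[s,np.ones(len(s))]*d[v,u][:,None]
    return (P-T[:3,3])@R,np.c_[u,v]
s=arm.get_state();print(s["eef_pos"],s["force"],s["joint_efforts"].round(1) if hasattr(s["joint_efforts"],'round') else s["joint_efforts"])
P,uv=cloud("scene")
B=np.array([[np.cos(.1),np.sin(.1)],[-np.sin(.1),np.cos(.1)]])
L=P.copy();L[:,:2]=(P[:,:2]-np.array(s["eef_pos"])[:2])@B.T
k=(abs(L[:,0])<.06)&(abs(L[:,1])<.12)&(L[:,2]>.068)&(L[:,2]<.17)
o=np.argsort(L[k,2])
for a,b in list(zip(L[k][o],uv[k][o]))[:60]: print(a.round(3),b)
```

```text
[0.56653371 0.03360826 0.06099783] [ 0.28576931  0.67332508 -0.55460932] [  0.  -49.2  23.4   5.5   0.1   0. ]
[-0.02  -0.101  0.068] [255 215]
[-0.003 -0.09   0.068] [262 214]
[-0.011 -0.083  0.068] [260 211]
[-0.01  -0.079  0.069] [261 210]
[-0.016 -0.11   0.069] [255 218]
[ 0.012 -0.104  0.069] [265 220]
[0.01  0.004 0.069] [278 189]
[ 0.004 -0.105  0.07 ] [262 219]
[ 0.003 -0.112  0.07 ] [261 221]
[-0.009 -0.016  0.1  ] [270 187]
[ 0.    -0.017  0.103] [273 188]
[-0.006 -0.017  0.105] [271 187]
[-0.003 -0.017  0.106] [272 187]
[ 0.004 -0.017  0.106] [274 188]
[ 0.    -0.017  0.11 ] [273 187]
[-0.009 -0.018  0.11 ] [270 186]
[-0.006 -0.018  0.112] [271 186]
[ 0.003 -0.018  0.113] [274 187]
[-0.003 -0.019  0.116] [272 186]
[ 0.006 -0.019  0.116] [275 187]
[-0.009 -0.019  0.118] [270 185]
[ 0.    -0.019  0.118] [273 186]
[-0.011 -0.033  0.145] [268 184]
[-0.002 -0.034  0.147] [271 185]
[-0.008 -0.033  0.147] [269 184]
[ 0.01  -0.033  0.148] [275 186]
[ 0.001 -0.034  0.149] [272 185]
[ 0.008 -0.035  0.149] [274 186]
[ 0.034 -0.087  0.15 ] [276 205]
[-0.012 -0.088  0.151] [260 199]
[-
[... 281 characters left out ...]
 [269 202]
[-0.035 -0.089  0.152] [252 196]
[-0.018 -0.088  0.152] [258 198]
[ 0.011 -0.089  0.152] [268 202]
[-0.024 -0.087  0.152] [256 197]
[ 0.003 -0.089  0.153] [265 201]
[-0.038 -0.087  0.153] [251 195]
[-0.002 -0.034  0.153] [271 184]
[-0.008 -0.034  0.153] [269 183]
[-0.026 -0.089  0.153] [255 197]
[-0.01  -0.035  0.153] [268 183]
[ 0.005 -0.088  0.153] [266 201]
[ 0.028 -0.088  0.153] [274 204]
[-0.003 -0.089  0.154] [263 200]
[-0.003 -0.032  0.154] [271 183]
[-0.009 -0.088  0.154] [261 199]
[ 0.031 -0.088  0.154] [275 204]
[0.036 0.005 0.154] [289 177]
[ 0.033 -0.034  0.154] [283 188]
[-0.014 -0.034  0.154] [267 182]
[-0.015 -0.088  0.154] [259 198]
[ 0.033 -0.087  0.155] [276 204]
```

Run:
```python
from h import *
p,d=arm.grab_frame("scene")
m=arm.camera_model("scene");T=np.array(m["camera_from_world"]);R=T[:3,:3];c=-R.T@T[:3,3]
for v in range(186,204):
  for u in range(276,285):
    P=ray_plane("scene",[(u,v)],0.)[0]-c;X=c+P*d[v,u]/(R[2]@P)
    b,g,r=map(int,p[v,u])
    if X[2]<.14: print(u,v,X.round(3),"ORANGE" if r>1.6*g and r>90 else (b,g,r))
p,d=arm.grab_frame("top")
hsv=cv2.cvtColor(p,cv2.COLOR_BGR2HSV);mk=cv2.inRange(hsv,(3,120,70),(20,255,255))[145:185,235:320]
for q in cv2.connectedComponentsWithStats(mk)[2][1:]: print(q)
```

```text
282 188 [0.579 0.068 0.033] (97, 96, 96)
278 189 [0.576 0.041 0.065] (88, 92, 103)
282 189 [0.58  0.065 0.032] (115, 113, 113)
283 189 [0.582 0.068 0.028] (116, 115, 115)
284 189 [0.585 0.069 0.03 ] (113, 113, 112)
282 190 [0.582 0.063 0.03 ] (121, 120, 119)
283 190 [0.584 0.064 0.031] (119, 117, 118)
284 190 [0.588 0.064 0.034] (118, 117, 117)
281 191 [0.586 0.04  0.064] (99, 113, 140)
282 191 [0.583 0.059 0.031] (120, 118, 119)
283 191 [0.586 0.06  0.032] (120, 119, 120)
284 191 [0.589 0.062 0.031] (121, 120, 121)
281 192 [0.586 0.042 0.055] (89, 114, 181)
282 192 [0.589 0.043 0.055] (98, 114, 159)
283 192 [0.588 0.057 0.031] (121, 118, 120)
284 192 [0.59  0.059 0.031] (121, 120, 120)
281 193 [0.588 0.039 0.054] (86, 108, 164)
282 193 [0.59  0.042 0.052] (86, 109, 174)
283 193 [0.592 0.045 0.048] (93, 113, 177)
284 193 [0.595 0.047 0.048] (101, 100, 100)
281 194 [0.589 0.037 0.052] (85, 107, 161)
282 194 [0.592 0.038 0.053] (84, 105, 165)
283 194 [0.593 0.043 0.046] (84, 101, 147)
284 194 [0.593 0.054 0.029] (107, 107, 108)
281 195 [0.591 0.033 0.054] ORANGE
282 195 [0.593 0.036 0.
[... 1287 characters left out ...]
0.029 0.029] (168, 168, 170)
283 201 [0.601 0.031 0.028] (132, 133, 134)
284 201 [0.6   0.044 0.005] (125, 124, 128)
279 202 [0.592 0.021 0.03 ] (124, 127, 129)
280 202 [0.595 0.021 0.032] (123, 122, 125)
281 202 [0.597 0.024 0.029] (129, 130, 131)
282 202 [0.6   0.025 0.03 ] (173, 173, 176)
283 202 [0.601 0.032 0.02 ] (108, 109, 111)
284 202 [0.602 0.039 0.009] (134, 136, 139)
279 203 [0.594 0.018 0.03 ] (122, 123, 126)
280 203 [0.596 0.019 0.031] (130, 132, 132)
281 203 [0.599 0.02  0.031] (174, 175, 176)
282 203 [0.601 0.023 0.029] (141, 142, 144)
283 203 [0.601 0.036 0.006] (118, 121, 122)
284 203 [0.604 0.036 0.009] (134, 137, 139)
[ 66   6  14  23 187]
[40 12 12 20 91]
[16 22  6 13 52]
```

>>> move_arm(
  rows="0 0 0 0 0 0.001 0;0 0 0 0 0 0.001 0",
)

```text
t: 5.32
eef_pos: [0.5666, 0.0336, 0.059]
ee_rot: [-3.142, -0.0, 0.101]
force: [0.2, 0.5, -0.4]
width: 0.0006
gripper_force: 0.0
```

>>> move_arm(
  rows="0 0 0 0 0 0.001 0;0 0 0 0 0 0.001 0",
)

```text
t: 5.58
eef_pos: [0.5666, 0.0336, 0.057]
ee_rot: [3.142, 0.0, 0.101]
force: [0.0, -0.2, -0.2]
width: 0.0003
gripper_force: 0.0
```

>>> move_arm(
  rows="0 0 0 0 0 0.001 0;0 0 0 0 0 0.001 0",
)

```text
t: 5.82
eef_pos: [0.5666, 0.0337, 0.055]
ee_rot: [-3.142, -0.0, 0.101]
force: [0.2, -0.3, 0.4]
width: 0.0006
gripper_force: 0.0
```

>>> move_arm(
  rows="0 0 0 0 0 0.001 0;0 0 0 0 0 0.001 0;0 0 0 0 0 0.001 0",
)

```text
t: 6.2
eef_pos: [0.5666, 0.0336, 0.052]
ee_rot: [3.142, 0.0, 0.101]
force: [0.2, 0.2, -0.3]
width: 0.0004
gripper_force: 0.0
```

>>> move_arm(
  rows="0 0 0 0 0 0.001 0;0 0 0 0 0 0.001 0",
)

```text
t: 6.45
eef_pos: [0.5666, 0.0337, 0.05]
ee_rot: [-3.142, -0.0, 0.101]
force: [0.5, -0.2, 0.2]
width: 0.0006
gripper_force: 0.0
```

Run:
```python
from h import *
p,d=arm.grab_frame("scene");q,_=arm.grab_frame("top")
a=np.hstack([cv2.resize(p[165:215,240:290],(400,400),interpolation=cv2.INTER_CUBIC),cv2.resize(q[135:185,227:277],(400,400),interpolation=cv2.INTER_CUBIC)])
cv2.imwrite("pics/tap3.png",a)
s=arm.get_state();print(np.round(s["q"],3),np.round(s["joint_efforts"],2))
```

```text
[ 0.404  0.331 -0.42  -0.    -0.82   1.268] [ 1.000e-02 -4.960e+01  2.288e+01  5.380e+00  1.200e-01  0.000e+00]
```

View pics/tap3.png

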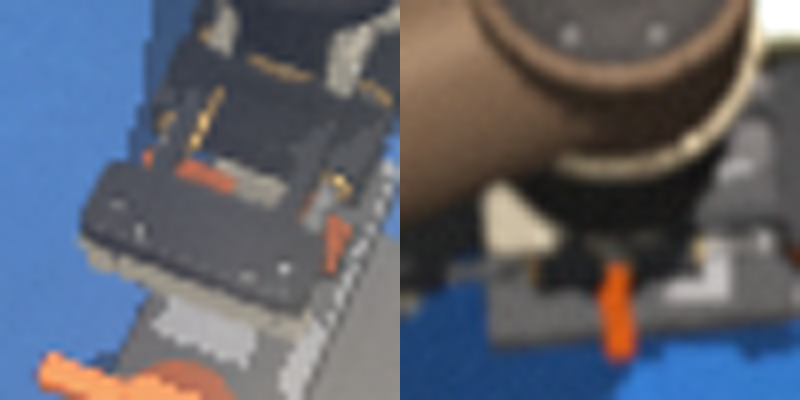

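The left half of the picture shows the gripper over the left cap, with orange tab or cap at (205,175) and the pale finger at (245,185). The right half shows the tab at (617,310), still shut. There has been no contact yet, so I'll keep descending slowly under force watch.

>>> move_arm(
  rows="0 0 0 0 0 0.001 0;0 0 0 0 0 0.001 0",
)

```text
t: 6.8
eef_pos: [0.5666, 0.0336, 0.048]
ee_rot: [-3.142, -0.0, 0.101]
force: [-0.1, 0.4, 0.2]
width: 0.0006
gripper_force: 0.0
```

>>> move_arm(
  rows="0 0 0 0 0 0.001 0;0 0 0 0 0 0.001 0",
)

```text
t: 7.05
eef_pos: [0.5666, 0.0336, 0.046]
ee_rot: [3.142, -0.0, 0.101]
force: [0.6, -0.3, 0.7]
width: 0.0005
gripper_force: 0.0
```

>>> move_arm(
  rows="0 0 0 0 0 0.001 0;0 0 0 0 0 0.001 0",
)

```text
t: 7.3
eef_pos: [0.5666, 0.0337, 0.044]
ee_rot: [3.142, 0.0, 0.101]
force: [-0.5, -0.8, 0.4]
width: 0.0004
gripper_force: 0.0
```

>>> move_arm(
  rows="0 0 0 0 0 0.001 0;0 0 0 0 0 0.001 0",
)

```text
t: 7.55
eef_pos: [0.5665, 0.0336, 0.042]
ee_rot: [3.142, 0.0, 0.101]
force: [-0.8, -0.2, 0.1]
width: 0.0005
gripper_force: 0.0
```

>>> move_arm(
  rows="0 0 0 0 0 0.001 0;0 0 0 0 0 0.001 0",
)

```text
t: 7.8
eef_pos: [0.5664, 0.0336, 0.0412]
ee_rot: [3.141, 0.0, 0.101]
force: [-7.8, 1.8, 18.6]
width: 0.0001
gripper_force: 9.2
```

>>> move_arm(
  rows="0 0 0 0 0 0.001 0;0 0 0 0 0 0.001 0",
)

```text
t: 8.05
eef_pos: [0.5664, 0.0336, 0.0408]
ee_rot: [3.141, -0.0, 0.102]
force: [-14.6, 2.0, 34.1]
width: 0.0004
gripper_force: 16.6
```

Contact came with the TCP about 31 mm lower than nominal. The camera also sees the gripper body about 31 mm higher than the stated geometry, so the real tool sits 31 mm behind its reported pose along tool z. The left bolt is rigid: 34 N within about 1 mm. Next is the middle cap.

>>> move_arm(
  rows="0 0 0 0 0 -0.03 0;0 0 0 0.0005 0.048 0 0;0 0 0 0.0005 0.048 0 0;0 0 0 0 0 0.022 0;0 0 0 0 0 0 0;0 0 0 0 0 0 0",
)

```text
t: 8.8
eef_pos: [0.5775, -0.0614, 0.0465]
ee_rot: [3.141, -0.0, 0.102]
force: [0.3, -0.4, 0.7]
width: 0.0003
gripper_force: 0.0
```

>>> move_arm(
  rows="0 0 0 0 0 0.001 0;0 0 0 0 0 0.001 0;0 0 0 0 0 0.001 0;0 0 0 0 0 0 0",
)

```text
t: 9.3
eef_pos: [0.5772, -0.0616, 0.0431]
ee_rot: [3.142, 0.0, 0.101]
force: [-0.1, 0.4, -0.4]
width: 0.0002
gripper_force: 0.0
```

>>> move_arm(
  rows="0 0 0 0 0 0.001 0;0 0 0 0 0 0.001 0;0 0 0 0 0 0 0",
)

```text
t: 9.68
eef_pos: [0.5773, -0.0618, 0.0411]
ee_rot: [3.142, -0.0, 0.101]
force: [-0.6, -0.1, 2.0]
width: 0.0004
gripper_force: 0.9
```

>>> move_arm(
  rows="0 0 0 0 0 0.001 0;0 0 0 0 0 0.001 0;0 0 0 0 0 0 0",
)

```text
t: 10.05
eef_pos: [0.5773, -0.0618, 0.0391]
ee_rot: [3.142, -0.0, 0.101]
force: [-0.5, -0.1, 3.5]
width: 0.0004
gripper_force: 1.4
```

>>> move_arm(
  rows="0 0 0 0 0 0.001 0;0 0 0 0 0 0.001 0;0 0 0 0 0 0 0",
)

```text
t: 10.42
eef_pos: [0.5773, -0.0618, 0.0371]
ee_rot: [3.142, -0.0, 0.101]
force: [-1.2, 1.2, 3.8]
width: 0.0003
gripper_force: 1.9
```

The middle bolt gives: it sank about 5 mm at only 2–4 N. I still have to tap the right one.

>>> move_arm(
  rows="0 0 0 0 0 -0.03 0;0 0 0 0 0.0475 0 0;0 0 0 0 0.0475 0 0;0 0 0 0 0 0.022 0;0 0 0 0 0 0 0;0 0 0 0 0 0.002 0;0 0 0 0 0 0 0",
)

```text
t: 11.3
eef_pos: [0.5871, -0.1557, 0.0436]
ee_rot: [3.141, -0.001, 0.102]
force: [-0.2, -0.0, 0.7]
width: 0.0006
gripper_force: 0.0
```

>>> move_arm(
  rows="0 0 0 0 0 0.001 0;0 0 0 0 0 0.001 0;0 0 0 0 0 0 0",
)

```text
t: 11.68
eef_pos: [0.5871, -0.156, 0.0417]
ee_rot: [-3.142, -0.001, 0.101]
force: [-2.6, 2.0, 4.3]
width: 0.0005
gripper_force: 2.2
```

>>> move_arm(
  rows="0 0 0 0 0 0.001 0;0 0 0 0 0 0 0",
)

```text
t: 11.92
eef_pos: [0.587, -0.156, 0.0415]
ee_rot: [3.141, -0.001, 0.102]
force: [-4.7, 3.2, 11.9]
width: 0.0006
gripper_force: 5.9
```

The right bolt is tight, so the loose one is the middle. Now I'll go to its tab.

>>> move_arm(
  rows="0 0 0 0 0 -0.045 0;0 0 0 -0.022 -0.047 0 0.05;0 0 0 -0.0225 -0.0475 0 0.05;0 0 0 0 0 0.03 0.05;0 0 0 0 0 0 0.05;0 0 0 0 0 0 0.05",
  squeeze=20,
)

```text
t: 12.68
eef_pos: [0.5336, -0.067, 0.0556]
ee_rot: [3.141, -0.0, 0.101]
force: [-0.9, 0.6, 0.0]
width: 0.0448
gripper_force: 0.0
```

>>> move_arm(
  rows="0 0 0 0 0 0.012 0.05;0 0 0 0 0 0.012 0.05;0 0 0 0 0 0.006 0.05;0 0 0 0 0 0 0.05",
)

```text
t: 13.18
eef_pos: [0.5325, -0.067, 0.0243]
ee_rot: [3.141, 0.002, 0.101]
force: [0.4, 0.4, -0.3]
width: 0.05
gripper_force: 0.0
```

>>> move_arm(
  rows="0 0 0 0 0 0.004 0.05;0 0 0 0 0 0.003 0.05;0 0 0 0 0 0 0.03;0 0 0 0 0 0 0.01;0 0 0 0 0 0 0.005;0 0 0 0 0 0 0.005;0 0 0 0 0 0 0.005",
  squeeze=20,
)

```text
t: 14.05
eef_pos: [0.5329, -0.066, 0.018]
ee_rot: [-3.141, -0.0, 0.101]
force: [-1.3, 6.2, 1.1]
width: 0.0116
gripper_force: 20.0
```

Run:
```python
from h import *
p,d=arm.grab_frame("scene");q,_=arm.grab_frame("top")
a=np.hstack([cv2.resize(p[180:240,225:285],(400,400),interpolation=cv2.INTER_CUBIC),cv2.resize(q[135:185,255:305],(400,400),interpolation=cv2.INTER_CUBIC)])
cv2.imwrite("pics/grip.png",a)
s=arm.get_state();print(s["width"],s["gripper_force"],s["force"])
```

```text
0.011985774855340303 19.994269609451294 [-0.99457175  5.00319738  0.55435824]
```

View pics/grip.png

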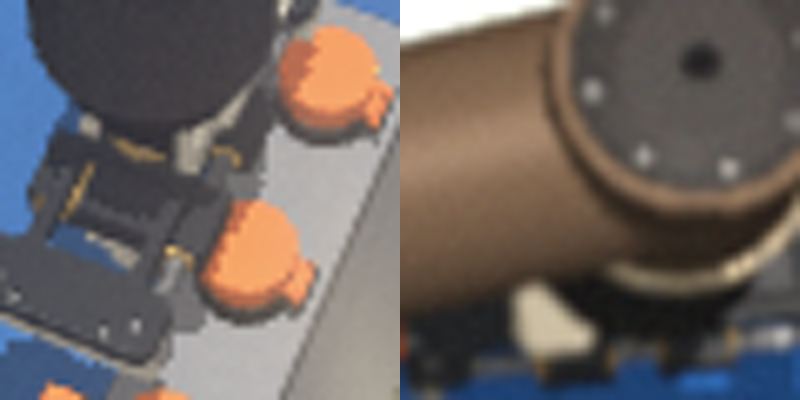

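The gripper is on the middle cap's tab: the middle cap is at (255,245) in the left half, and the opening is 12 mm. Now I'll work out the lifting arc.

Run:
```python
import numpy as np
def tcp(th,ph):
    x,z=-.0703,.013
    return np.array([x*np.cos(th)+z*np.sin(th)-.042*np.sin(ph),-x*np.sin(th)+z*np.cos(th)-.042*np.cos(ph)])
a=np.radians
for i in range(14):
    t0,t1=a(5*i),a(5*i+5);p0,p1=t0/2,t1/2
    d=tcp(t1,p1)-tcp(t0,p0);print(5*i+5,f"0 -2.5 0 {d@[np.cos(p0),-np.sin(p0)]:.4f} 0 {d@[-np.sin(p0),-np.cos(p0)]:.4f} 0.005")
for t in(20,40,70): print(t,(tcp(a(t),a(t/2))-tcp(0,0)).round(4))
```

```text
5 0 -2.5 0 -0.0004 0 -0.0061 0.005
10 0 -2.5 0 -0.0002 0 -0.0061 0.005
15 0 -2.5 0 0.0001 0 -0.0060 0.005
20 0 -2.5 0 0.0003 0 -0.0059 0.005
25 0 -2.5 0 0.0006 0 -0.0058 0.005
30 0 -2.5 0 0.0009 0 -0.0057 0.005
35 0 -2.5 0 0.0011 0 -0.0055 0.005
40 0 -2.5 0 0.0013 0 -0.0054 0.005
45 0 -2.5 0 0.0016 0 -0.0053 0.005
50 0 -2.5 0 0.0018 0 -0.0051 0.005
55 0 -2.5 0 0.0020 0 -0.0050 0.005
60 0 -2.5 0 0.0022 0 -0.0048 0.005
65 0 -2.5 0 0.0024 0 -0.0046 0.005
70 0 -2.5 0 0.0026 0 -0.0044 0.005
20 [0.0014 0.0239]
40 [0.0104 0.0447]
70 [0.0344 0.0651]
```

>>> move_arm(
  rows="0 0 0 0 -0.001 0 0.005;0 -2.5 0 -0.0004 0 -0.0061 0.005;0 -2.5 0 -0.0002 0 -0.0061 0.005;0 0 0 0 0 0 0.005",
)

```text
t: 14.65
eef_pos: [0.5323, -0.0657, 0.0298]
ee_rot: [-3.141, 0.089, 0.1]
force: [-1.0, 1.1, -0.5]
width: 0.0117
gripper_force: 20.0
```

>>> move_arm(
  rows="0 -2.5 0 0.0001 0 -0.006 0.005;0 -2.5 0 0.0003 0 -0.0059 0.005;0 0 0 0 0 0 0.005",
)

```text
t: 15.02
eef_pos: [0.5338, -0.0656, 0.0414]
ee_rot: [-3.141, 0.175, 0.1]
force: [-2.0, 1.9, -0.7]
width: 0.0122
gripper_force: 20.0
```

>>> move_arm(
  rows="0 -2.5 0 0.0006 0 -0.0058 0.005;0 -2.5 0 0.0009 0 -0.0057 0.005;0 -2.5 0 0.0011 0 -0.0055 0.005;0 -2.5 0 0.0013 0 -0.0054 0.005;0 0 0 0 0 0 0.005",
)

```text
t: 15.65
eef_pos: [0.5424, -0.0648, 0.062]
ee_rot: [-3.142, 0.35, 0.1]
force: [-3.3, 1.0, 0.4]
width: 0.0116
gripper_force: 20.0
```

>>> move_arm(
  rows="0 -2.5 0 0.0016 0 -0.0053 0.005;0 -2.5 0 0.0018 0 -0.0051 0.005;0 -2.5 0 0.002 0 -0.005 0.005;0 0 0 0 0 0 0.005",
)

```text
t: 16.15
eef_pos: [0.5535, -0.0637, 0.0742]
ee_rot: [3.142, 0.48, 0.101]
force: [-3.4, 0.6, 1.4]
width: 0.0119
gripper_force: 20.0
```

>>> move_arm(
  rows="0 -2.5 0 0.0022 0 -0.0048 0.005;0 -2.5 0 0.0024 0 -0.0046 0.005;0 -2.5 0 0.0026 0 -0.0044 0.005;0 0 0 0 0 0 0.005;0 0 0 0 0 0 0.005",
)

```text
t: 16.77
eef_pos: [0.5668, -0.0623, 0.0833]
ee_rot: [-3.141, 0.608, 0.101]
force: [-4.2, 0.3, -3.8]
width: 0.0117
gripper_force: 20.0
```

Run:
```python
from h import *
p,d=arm.grab_frame("scene");q,_=arm.grab_frame("top")
a=np.hstack([cv2.resize(p[175:265,220:310],(400,400),interpolation=cv2.INTER_CUBIC),cv2.resize(q[120:200,240:320],(400,400),interpolation=cv2.INTER_CUBIC)])
cv2.imwrite("pics/open.png",a)
```

```text
(no output)
```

View pics/open.png

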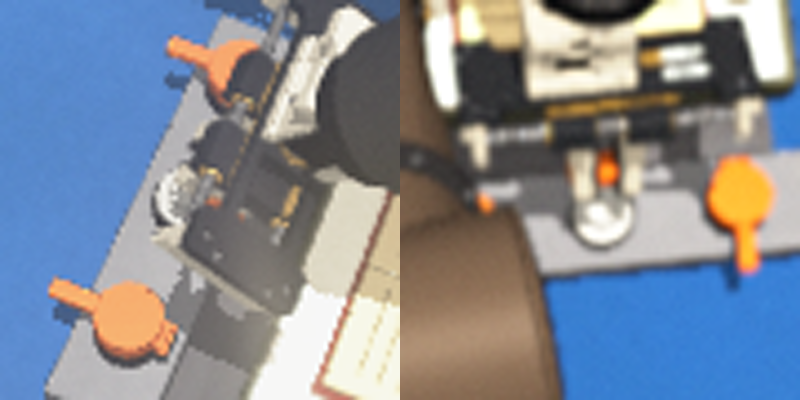

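The middle bolt is exposed at (600,215) with its tab held between the fingers at (607,170), about 70° open. The left cap at (215,65) and the right cap at (130,320) are shut.

```bash
python3 -c "
from station import arm
print(arm.job_done())"
```

```text
the job is handed in; nothing more can be done
None
```

I tapped the caps left to right and found the middle bolt loose; its cap is held open at about 70°, the other two are shut, and the job was handed in at about 17 s.

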